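# Open the safety cap of a thinner can

## Task

Lift the measuring cup off the safety cap of the thinner can, where it sits upside down, and set it (do not drop it), still mouth down, into the round well of the wooden block. Then press the can's push-and-turn cap down, twist it anticlockwise about a sixth of a turn while it is pressed, and lift it off. Finish while holding the cap level about 8 cm straight above the can's open mouth; the can must stay standing in its cradle, and the wax tin, sanding block and flap brush stay where they are.

Things in the scene. Friction and masses are not known exactly. Their poses are not given: they have to be found in the camera images.
- cradle: Plywood pocket screwed to the bench that holds the can upright and keeps it from turning: 132 mm (its x) by 92 mm (its y) over the walls, wall tops at z = 56 mm, with a screw tab 8 mm thick at each x end (182 mm over the tabs). Fixed; origin at the centre of its underside, z up.
- can: Thinner can, a rectangular metal can 104 mm (its x) by 64 mm (its y) by 129 mm high, 0.6 kg, loose with 2 mm play on each side in the cradle's pocket, whose floor is 8 mm above the bench. A round neck 32 mm high, up to 40 mm across, rises from the middle of its top. Origin at the centre of its underside, z up.
- can_mouth (a point): Centre of the can neck's rim, 162 mm above the can's underside, axes as the can's.
- cap_center (a point): Centre, half-way up, of the black push-and-turn cap: round, 48 mm across, 28 mm high, ribbed, raised turn arrows on its flat top; loose, 55 g. Closed, this point is 160 mm above the can's underside (2 mm below can_mouth), the cap's lower rim is 17 mm above the can's top, and the cap's x axis lies along the can's. z up.
- cap: The same cap, origin at the centre of its lower rim. Three lugs inside it sit behind teeth of the neck: unpressed, it can neither turn nor come off. Pressed at least 3.5 mm it turns anticlockwise seen from above; past 42 degrees it is clear of the teeth and need not stay pressed, a stop is at 78. Between 42 and 78 (best 60) it lifts straight off.
- cap_spring (a joint): Sprung sealing disc inside the cap, in m: 0 unpressed, 0.0065 when the cap is pressed to the end of its travel. It gives from 4 N on and takes 0.9 N per mm more: about 7 N at 3.5 mm, where the lugs clear the teeth, about 10 N at 6.5 mm, the end.
- cup_center (a point): Centre, half-way up, of the white measuring cup: round and straight-sided, 59 mm across (62 over the bead at its mouth), 43 mm high, 35 g, loose. It starts mouth down over the cap, its closed end resting on the cap's top and its mouth rim 6 mm above the can's top; 40 mm deep inside, 54 mm inner width. z points up, from the mouth to the closed end.
- stand_well (a point): Centre of the floor of the round well in the wooden cup stand, a loose dark block 100 x 100 x 20 mm, 0.4 kg. The well is 66 mm across and 10 mm deep, its floor 10 mm above the bench; seated, the cup's centre is 21.5 mm above this point. z up.
- cup: The same cup, origin at the centre of its mouth (lower) rim, 21.5 mm below cup_center.
- wax_tin: Bystander: round red tin with a pale lid, 77 mm across, 33 mm high, origin under its centre.
- sanding_block: Bystander: brown sanding block 67 x 112 x 26 mm, origin under its centre.
- flap_brush: Bystander: round flap brush standing shank up, 59 mm across, 92 mm high, origin under its centre.
Things that resemble listed ones, but are neither listed nor needed, are in the scene too. There is more than one size of the cup; the job needs the largest.

How it is judged:
By the outcome, as a careful person would: the job done as asked, in the order asked, and still so for the second after the job is handed in, while the arm keeps its last pose, push and grip.
It also fails if it takes over 53 s, if anything falls off the work surface, if the arm or the gripper's body presses on something with over 40 N, if the wrist force passes 120 N, or if a joint passes its speed limit or range.

## Robot

A 6-joint arm with a two-finger parallel gripper is mounted at the origin on the work surface; the furniture and walls round the work are solid. World frame = base frame: x ahead of the robot, y to its left, z up, the work surface at z = 0. Lengths are in m, angles in rad, forces in N, time in s.
With the tool pointing down it reaches from about 0.375 to 0.825 m from the base axis. Payload 5.5 kg.
Tool frame: the origin (TCP) lies between the finger pads; the fingertips stand env.tips_ahead ahead of it and the grasp point (between the pads) lies 11 mm behind it (env.tips_ahead is the distance from the TCP to the fingertips, in m); z points along the fingers, y is the line along which they close (so a half turn about z gives the same grasp; the last joint's range is limited). The gripper opens to 85 mm and grips with 20 to 120 N. Pads are 22 mm wide; open, the fingers measure 114 mm over their backs; the gripper's body (76 mm by 85 mm) begins 54 mm behind the grasp point. The pads swing forward as they close: fully open they stand 13 mm farther back than shut.
Start: joints at [-1.159, 0.314, -0.047, 1.21, 0, 1.571], TCP at [0.24, -0.55, 0.239] pointing down, gripper open.
Joint ranges: [-2.67, 2.67], [-0.69, 1.73], [-1.03, 1.25], [-2.08, 2.16], [-1.42, 1.45], [-3.14, 3.14]. Speed limits (rad/s): [2.39, 2.39, 3.01, 3.14, 3.14, 3.14].

## Interface

Orientations are given as a rotation vector (axis times angle).
In Python, from workcell import env, optics, workorder, telemetry gives the robot as it stands. The module is installed in compiled form; this text tells all that it offers. Calls block until the motion is done:
- env.move_ptp(position, orientation): joint-space move of the TCP to a pose.
- env.move_linear(position, rotation=None, v=0.15, threshold=None): straight line of the TCP; rotation=None keeps the orientation; v is the mean speed in m/s. With threshold (N) it stops when the force on the tool has changed by that much, and returns True; else False.
- env.move_joints(angles): joint-space move.
- env.set_gripper(opening, grasp_force=None): finger opening in m; grasp_force is the grip in N (None keeps the last); returns when the fingers have stopped.
- env.wait(seconds).
- env.inverse_kinematics(position, orientation): joint angles nearest the present ones, or None.
- optics.capture(name): name is "scene" or "top" or "wrist"; returns (picture, depth): 480x640x3 uint8, red, green, blue; 480x640 float32, m along the optical axis (not along the pixel's ray), 0 where there is no reading.
- optics.calibration(name): a dict with "K" (3x3 intrinsics, pixels), "R" (3x3) and "t" (3): a world point X has camera coordinates R X + t; the wrist camera has in their place "tool_from_camera" (4x4, takes a point from camera to tool coordinates, whose origin is the TCP and whose axes are the flange's). Camera axes: x right, y down, z forward; pixel columns grow to the right and rows downward; lengths in m; the calibration is good to about 2 mm. A picture is of the moment at which its call begins: read the wrist's pose just before it. calibration takes no time and is no camera call.
A pose or a line that the arm cannot do raises env.PlanningError and nothing moves.
- workorder.job_done(): hands the job in; it is judged then, once.
Readings, each from a call of its own:
- telemetry.get_time_s(): time.
- telemetry.get_joints(): joint angles.
- telemetry.get_dq(): joint speeds.
- telemetry.get_joint_efforts(): joint torques, N m.
- telemetry.get_position(): TCP position.
- telemetry.get_orientation(): TCP orientation.
- telemetry.get_wrist_force(): force on the tool from outside, world axes, zero at the start.
- telemetry.get_ft_torque(): the same for the moment, N m.
- telemetry.get_finger_gap(): finger opening in m.
- telemetry.get_grip_force(): force on a finger pad.
Only numpy, scipy, OpenCV 4.12 (cv2) and the standard library are available. Lean on these libraries where they do the work, as an engineer would, in place of code of your own. Each camera call takes 0.05 s, during which the arm holds its last target. There are 200 camera calls.

## Working session

There is one attempt and no reset: what is moved stays moved. The work goes in short steps, each a Python script; the robot and the scene stay as the last script left them, time stands still between calls to the robot, and variables do not carry over. Pictures are saved under pics/ and viewed, at most 10 in all, crops included, and the job is handed in when it is done.

```bash
mkdir -p pics; cat > h.py <<'E'
import numpy as np, cv2
from workcell import env, optics, workorder, telemetry
from scipy.spatial.transform import Rotation as Rn
def snap(n,f):
    p,d=optics.capture(n); cv2.imwrite('pics/'+f+'.png',p[:,:,::-1]); np.savez('pics/'+f+'.npz',p=p,d=d); return p,d
def cast(n,u,v,z):
    c=optics.calibration(n); K,R,t=[np.array(c[k],float) for k in 'KRt']; t=t.ravel()
    o=-R.T@t; r=R.T@np.linalg.inv(K)@np.array([u,v,1.]); return o+r*(z-o[2])/r[2]
def world(n,d):
    c=optics.calibration(n); K,R,t=[np.array(c[k],float) for k in 'KRt']
    v,u=np.mgrid[:480,:640]; P=np.stack([(u-K[0,2])/K[0,0]*d,(v-K[1,2])/K[1,1]*d,d],-1)
    return (P-t.ravel())@R
E
python3 - <<'E'
from h import *
for n in('scene','top'):
    p,d=snap(n,n); c=optics.calibration(n); R=np.array(c['R']);print(n,-R.T@np.ravel(c['t']),R[2])
print(telemetry.get_time_s(),env.tips_ahead,telemetry.get_orientation())
E
```

```text
scene [-0.04306829  1.06974539  0.69511436] [ 0.42806922 -0.80575709 -0.40928261]
top [ 0.3145561 -0.0962315  1.3356353] [ 0.20625465  0.01274466 -0.97841535]
0.1 0.008 [-3.07374982e+00 -6.41981527e-01  4.61617107e-04]
```

View pics/top.png

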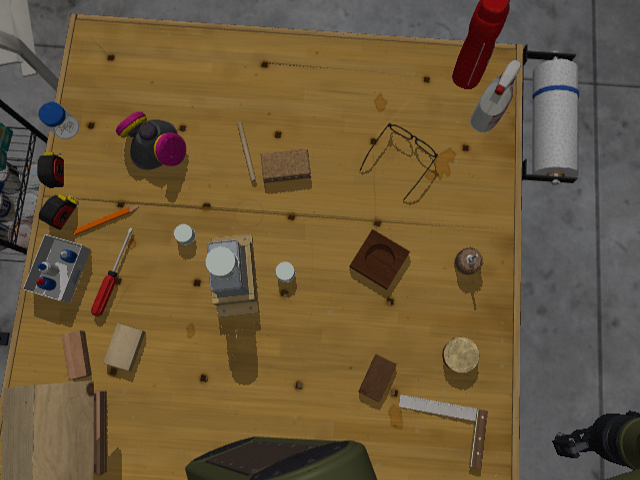

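View pics/scene.png

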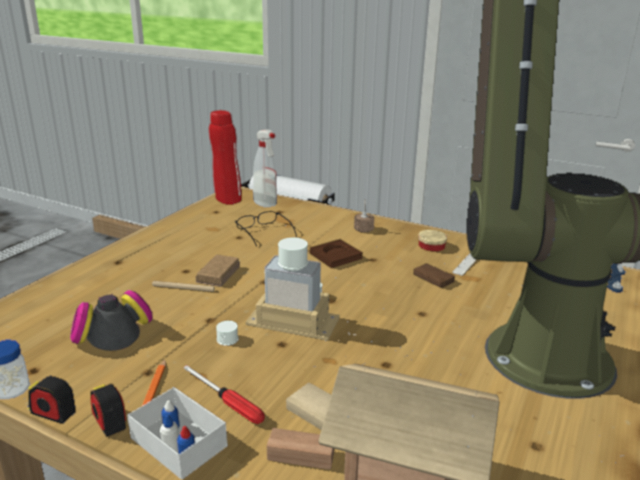

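Top view: the large cup sits on the can at (222,262). Smaller lookalike cups stand on the bench at (184,234) and (285,272). The dark block with a square outline and a well is at (380,260), and the dark block at (378,380) has no well. The cup on the can fits because it is mouth down, over the cap and the widest; the stand is the one at (380,260). I'll confirm both in one crop and measure.

```bash
python3 - <<'E'
from h import *
z=np.load('pics/top.npz');p,d=z['p'],z['d'];W=world('top',d)
cv2.imwrite('pics/c1.png',cv2.resize(p[200:330,160:430,::-1],(800,385),interpolation=cv2.INTER_CUBIC))
hsv=cv2.cvtColor(p,cv2.COLOR_RGB2HSV)
# cup top by height
for nm,(u0,v0),r in (('cup',(222,262),30),('s1',(184,234),16),('s2',(285,272),16),('stand',(380,260),42)):
    w=W[v0-r:v0+r,u0-r:u0+r]; ok=d[v0-r:v0+r,u0-r:u0+r]>0; zz=w[...,2]
    if nm=='stand': m=ok&(zz>.014)&(zz<.035)
    else: m=ok&(zz>zz[ok].max()-.008)
    m=m.astype(np.uint8); c=max(cv2.findContours(m,0,2)[0],key=cv2.contourArea)
    (x,y),rad=cv2.minEnclosingCircle(c); h=np.median(zz[m>0]); 
    print(nm,(x+u0-r,y+v0-r),rad,'z',h,cast('top',x+u0-r,y+v0-r,h), 'dia',2*np.sqrt(cv2.contourArea(c)/np.pi)/600, cv2.minAreaRect(c))
# can top
m=(abs(W[...,2]-.137)<.006)&(d>0); m[:, :190]=0;m[:,270:]=0; c=max(cv2.findContours(m.astype(np.uint8),0,2)[0],key=cv2.contourArea)
w=W[...,:2][m]; print('can',m.sum(),cv2.minAreaRect((w*1000).astype(np.float32)))
m=(abs(W[...,2]-.056)<.006)&(d>0); m[:, :190]=0;m[:,270:]=0;m[:220]=0;m[330:]=0
w=W[...,:2][m]; print('cradle',m.sum(),cv2.minAreaRect((w*1000).astype(np.float32)))
m=(abs(W[...,2]-.02)<.005)&(d>0); m[:, :345]=0;m[:,415:]=0;m[:222]=0;m[300:]=0
m=cv2.morphologyEx(m.astype(np.uint8),cv2.MORPH_OPEN,np.ones((3,3)))>0
w=W[...,:2][m]; print('stand',m.sum(),cv2.minAreaRect((w*1000).astype(np.float32)))
print(optics.calibration('wrist'))
E
```

```text
cup (220.2083339691162, 260.59375) 14.875978469848633 z 0.18576744314360835 [0.5050259  0.13483733 0.18576744] dia 0.047109736382234736 ((28.0, 28.5), (28.861740112304688, 28.619203567504883), 14.03624439239502)
s1 (183.0, 232.5) 9.34087085723877 z 0.03218200939074814 [0.58825774 0.25668387 0.03218201] dia 0.026328847232228628 ((14.750001907348633, 14.25), (16.970561981201172, 17.677669525146484), 45.0)
s2 (284.69402980804443, 270.27611923217773) 9.329383850097656 z 0.03212159833712584 [0.51939147 0.02001047 0.0321216 ] dia 0.027122859634188128 ((15.5, 14.0), (17.0, 18.0), 0.0)
stand (379.5, 258.5) 30.438562393188477 z 0.020295147712690167 [ 0.56401955 -0.19003123  0.02029515] dia 0.0813359727786735 ((41.102943420410156, 40.161766052246094), (44.589630126953125, 44.075138092041016), 30.963762283325195)
can 762 ((505.4405212402344, 136.03314208984375), (104.52588653564453, 65.21448516845703), 10.83915901184082)
cradle 648 ((505.4740905761719, 135.0712432861328), (132.1327667236328, 92.41690826416016), 10.560224533081055)
stand 1043 ((565.8131103515625, -189.68646240234375), (100.03978729248047, 100.99189758300781), 62.73185348510742)
{'K': array([[355.93169501,   0.        , 319.75692383],
       [  0.        , 355.93169501, 237.41566703],
       [  0.        ,   0.        ,   1.        ]]), 'tool_from_camera': array([[ 3.04035129e-04, -9.56144020e-01, -2.92896775e-01,
         7.50974501e-02],
       [ 9.99999783e-01,  4.62054444e-04, -4.70321089e-04,
        -5.68670935e-04],
       [ 5.85028953e-04, -2.92896568e-01,  9.56143953e-01,
        -1.33457294e-01],
       [ 0.00000000e+00,  0.00000000e+00,  0.00000000e+00,
         1.00000000e+00]])}
```

View pics/c1.png

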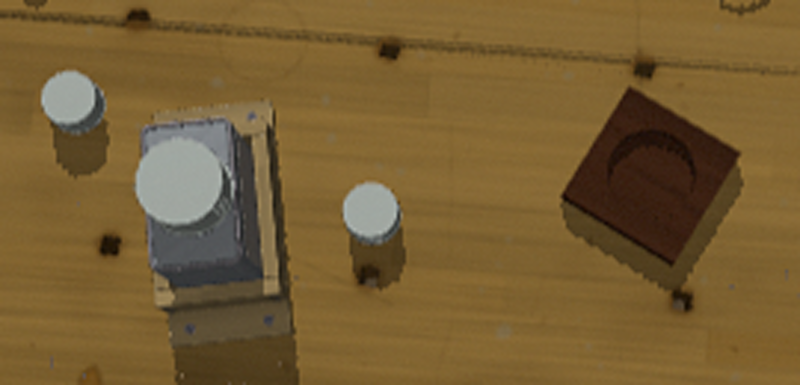

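The crop confirms it: the large white cup on the can is at about (180,180) in the crop and clearly wider than the two small cups, and the dark block has the round well at (652,170). Next I'll check joint-6 yaw options, then look at the well and cup with the wrist camera.

```bash
cat >> h.py <<'E'
def down(psi):
    c,s=np.cos(psi),np.sin(psi); return Rn.from_matrix(np.array([[c,s,0],[s,-c,0],[0,0,-1.]])).as_rotvec()
def wsnap(f):
    T=np.eye(4);T[:3,:3]=Rn.from_rotvec(telemetry.get_orientation()).as_matrix();T[:3,3]=telemetry.get_position()
    p,d=snap('wrist',f); c=optics.calibration('wrist');K=c['K'];M=T@c['tool_from_camera']
    v,u=np.mgrid[:480,:640]; r=np.stack([(u-K[0,2])/K[0,0],(v-K[1,2])/K[1,1],np.ones(u.shape)],-1)@M[:3,:3].T
    return p,d,r*d[...,None]+M[:3,3],r,M[:3,3]
def onplane(c,r,o,z):   # contour pixels -> points on plane z
    rr=np.stack([r[int(y),int(x)] for x,y in c.reshape(-1,2)]); return (o+rr*((z-o[2])/rr[:,2])[:,None])[:,:2]
def circ(P,R=None):
    from scipy.optimize import least_squares
    c0=P.mean(0); f=lambda q:np.hypot(*(P-q[:2]).T)-(R or q[2])
    s=least_squares(f,[*c0,.03],loss='soft_l1',f_scale=.001); return s.x,np.std(s.fun)
E
python3 - <<'E'
from h import *
for psi in np.radians(range(-180,180,30)):
    a=env.inverse_kinematics([.505,.135,.2],down(psi));b=env.inverse_kinematics([.566,-.19,.13],down(psi));
    print(round(np.degrees(psi)),None if a is None else np.round(a,2),None if b is None else np.round(b[5],2))
E
```

```text
-180 [ 0.26  0.19 -0.3   1.08  0.    0.26] -0.32
-150 [ 0.26  0.19 -0.3   1.08  0.   -0.26] -0.85
-120 [ 0.26  0.19 -0.3   1.08  0.   -0.79] -1.37
-90 [ 0.26  0.19 -0.3   1.08  0.   -1.31] -1.89
-60 [ 0.26  0.19 -0.3   1.08  0.   -1.83] -2.42
-30 [ 0.26  0.19 -0.3   1.08 -0.   -2.36] -2.94
0 [ 0.26  0.19 -0.3   1.08  0.   -2.88] 2.82
30 [ 0.26  0.19 -0.3   1.08 -0.    2.88] 2.29
60 [ 0.26  0.19 -0.3   1.08  0.    2.36] 1.77
90 [ 0.26  0.19 -0.3   1.08  0.    1.83] 1.25
120 [ 0.26  0.19 -0.3   1.08  0.    1.31] 0.72
150 [ 0.26  0.19 -0.3   1.08  0.    0.78] 0.2
```

```bash
python3 - <<'E'
from h import *
psi=np.radians(120);o_=down(psi)
env.move_ptp([.566,-.19,.16],o_)
p,d,W,r,o=wsnap('w_well')
m=((d>0)&(abs(W[...,2]-.02)<.004)&(np.hypot(W[...,0]-.566,W[...,1]+.19)<.075)).astype(np.uint8)
m=cv2.medianBlur(m*255,5)
cs,h=cv2.findContours(m,cv2.RETR_CCOMP,cv2.CHAIN_APPROX_NONE)
holes=[c for c,hh in zip(cs,h[0]) if hh[3]>=0]; c=max(holes,key=cv2.contourArea)
P=onplane(c,r,o,.02); print('well',circ(P),circ(P,.033),len(c),telemetry.get_position())
q=onplane(max(cs,key=cv2.contourArea),r,o,.02); print(cv2.minAreaRect((q*1000).astype(np.float32)), np.median(W[...,2][m>0]))
env.move_ptp([.505,.135,.31],o_)
p,d,W,r,o=wsnap('w_cup')
m=((d>0)&(abs(W[...,2]-.185)<.005)&(np.hypot(W[...,0]-.505,W[...,1]-.135)<.05)).astype(np.uint8)
m=cv2.medianBlur(m*255,5); c=max(cv2.findContours(m,0,1)[0],key=cv2.contourArea)
zt=np.median(W[...,2][m>0]); P=onplane(c,r,o,zt); print('cup',zt,circ(P),circ(P,.0295),telemetry.get_position())
m=((d>0)&(abs(W[...,2]-.137)<.005)&(np.hypot(W[...,0]-.505,W[...,1]-.135)<.08)); print('can',np.median(W[...,2][m]),cv2.minAreaRect((W[...,:2][m]*1000).astype(np.float32)))
print(telemetry.get_time_s(),telemetry.get_joints(),telemetry.get_wrist_force())
a=cv2.imread('pics/w_well.png');b=cv2.imread('pics/w_cup.png');cv2.imwrite('pics/w12.png',cv2.resize(np.hstack([a,b]),(800,300)))
E
```

```text
well (array([ 0.56261837, -0.18795824,  0.03263366]), np.float64(0.00023687962001623272)) (array([ 0.56262823, -0.18797776,  0.03      ]), np.float64(0.00023736783386261925)) 229 [ 0.56578708 -0.19109699  0.16025966]
((562.887939453125, -188.50015258789062), (99.55425262451172, 99.65336608886719), 62.39390563964844) 0.01877853314224115
cup 0.18383207226586262 (array([0.50271889, 0.13711241, 0.02886193]), np.float64(0.0002630003567527202)) (array([0.50272646, 0.13708923, 0.03      ]), np.float64(0.0002635324291904166)) [0.50513606 0.13395587 0.30922437]
can 0.1348281607313827 ((502.9712219238281, 137.51925659179688), (104.28461456298828, 64.0912857055664), 10.653362274169922)
3.35 [ 2.59443113e-01  1.48651206e-01 -9.85029066e-02  1.32483072e+00
 -3.59293345e-04  1.30815917e+00] [ 0.16853659 -1.07383085 -0.53139246]
```

View pics/w12.png

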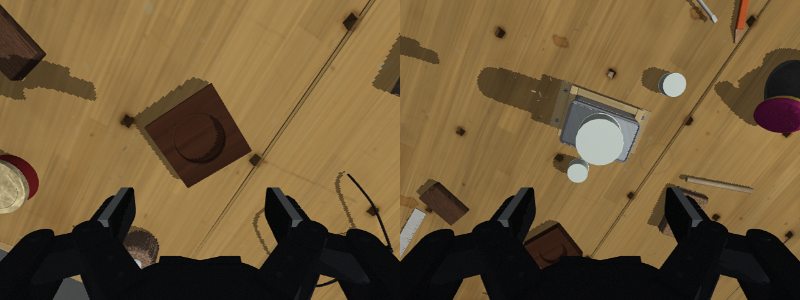

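Wrist view: on the left is the stand with its well at about (200,137), on the right the big cup on the can at about (600,138). The top and wrist cameras differ by a common 3 mm, but the cup-to-well vector agrees to 1 mm. I'll grip the cup, lift it, and look at it in the hand so the bias cancels.

```bash
python3 - <<'E'
from h import *
o_=down(np.radians(120))
env.set_gripper(.085,25)
env.move_linear([.504,.136,.21],v=.12)
print(env.move_linear([.504,.136,.163],v=.05,threshold=8),telemetry.get_position(),telemetry.get_wrist_force())
f0=telemetry.get_wrist_force()
env.set_gripper(.03,25); env.wait(.2)
print('gap',telemetry.get_finger_gap(),telemetry.get_grip_force(),telemetry.get_wrist_force()-f0,telemetry.get_position())
print(env.move_linear([.504,.136,.25],v=.08),telemetry.get_wrist_force()-f0)
env.wait(.3)
p,d,W,r,o=wsnap('w_held'); tp=telemetry.get_position(); print(tp,telemetry.get_finger_gap())
L=(W-tp)@Rn.from_rotvec(telemetry.get_orientation()).as_matrix()
white=(p.min(-1)>120)&(d>0)&(np.hypot(L[...,0],L[...,1])<.05)&(abs(L[...,2])<.06)
zt=np.median(W[...,2][white]);print(white.sum(),zt)
np.save('L.npy',L)
print(telemetry.get_time_s())
E
```

```text
False [0.50425591 0.13607817 0.16331968] [-0.43612117 -0.12652749 -0.6760835 ]
gap 0.058604065040867605 26.787214977666736 [-0.48616976 -0.40656627  3.83850302] [0.50412808 0.13599469 0.16325455]
False [ 0.22798028 -0.45290456 -1.00467942]
[0.50391985 0.13597286 0.24982993] 0.05824897182786756
7654 0.2700752230690257
7.7917
```

View pics/w_held.png

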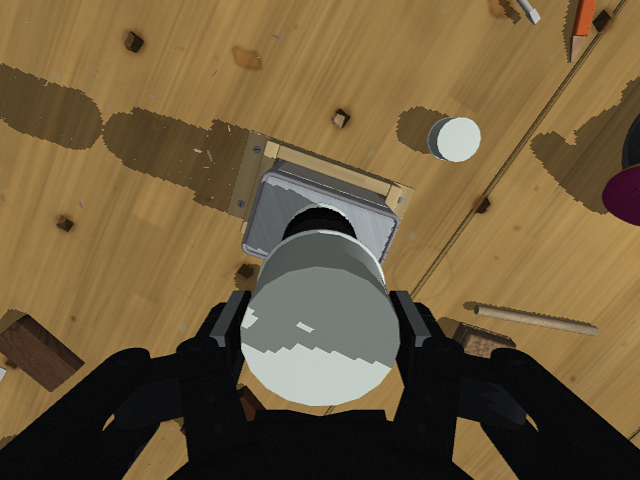

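The cup is held, with its top disc at about (320,335) between the pads, and the can and cap have stayed below. Next I'll fit the top disc, move over the well and lower with force guarding.

```bash
python3 - <<'E'
from h import *
z=np.load('pics/w_held.npz');p,d=z['p'],z['d'];c=optics.calibration('wrist');K=c['K'];L=np.load('L.npy')
tp=telemetry.get_position();Rm=Rn.from_rotvec(telemetry.get_orientation()).as_matrix()
gray=(p.max(-1).astype(int)-p.min(-1)<30)&(p.min(-1)>70)
m=(gray&(d>0)&(np.hypot(L[...,0],L[...,1])<.045)&(L[...,2]<-.015)&(L[...,2]>-.03)).astype(np.uint8)*255
m=cv2.medianBlur(m,5); ct=max(cv2.findContours(m,0,1)[0],key=cv2.contourArea)
zt=np.median(L[...,2][m>0])
v,u=np.mgrid[:480,:640]; T=c['tool_from_camera']
r=np.stack([(u-K[0,2])/K[0,0],(v-K[1,2])/K[1,1],np.ones(u.shape)],-1)@T[:3,:3].T
P=onplane(ct,r,T[:3,3],zt); q,s=circ(P); print('held in tool',q,s,zt,cv2.boundingRect(ct))
cw=tp+Rm@np.array([q[0],q[1],0]); print('cup world',cw)
well=np.array([.56262,-.18797]); tgt=tp[:2]+well-cw[:2]; print('tcp target',tgt)
np.save('tgt.npy',tgt)
E
```

```text
held in tool [0.0023472  0.00033576 0.02934836] 0.0004661816581975571 -0.02034825222917212 (240, 261, 160, 145)
cup world [0.50303705 0.13817349 0.24983003]
tcp target [ 0.5635028  -0.19017063]
```

```bash
python3 - <<'E'
from h import *
t=np.load('tgt.npy')
env.move_linear([*t,.25],v=.2); env.move_linear([*t,.06],v=.12); env.wait(.2)
f0=telemetry.get_wrist_force()
for k,(a,b) in enumerate([(0,0),(.0015,0),(-.0015,0),(0,.0015),(0,-.0015)]):
    if k: env.move_linear([t[0]+a,t[1]+b,.047],v=.05)
    hit=env.move_linear([t[0]+a,t[1]+b,.030],v=.025,threshold=3.5)
    x=telemetry.get_position(); print(k,hit,x,telemetry.get_wrist_force()-f0)
    if x[2]<.0365: break
print(telemetry.get_time_s(),telemetry.get_finger_gap())
E
```

```text
0 True [ 0.56328836 -0.19004782  0.03157218] [-0.0846709   0.09063741  5.37073861]
12.5833 0.05881625757744942
```

It stopped at the seated height of 31.6 mm. I'll release, rise and check.

```bash
python3 - <<'E'
from h import *
t=telemetry.get_position()
env.set_gripper(.085); env.wait(.2)
env.move_linear([t[0],t[1],.16],v=.1); 
p,d,W,r,o=wsnap('w_seated')
m=((d>0)&(abs(W[...,2]-.051)<.006)&(np.hypot(W[...,0]-.563,W[...,1]+.188)<.05)).astype(np.uint8)
m=cv2.medianBlur(m*255,5); c=max(cv2.findContours(m,0,1)[0],key=cv2.contourArea)
zt=np.median(W[...,2][m>0]); print('cup',zt,circ(onplane(c,r,o,zt)), W[...,2][m>0].std())
# on to the can
env.move_linear([t[0],t[1],.3],v=.2)
env.move_ptp([.504,.136,.30],down(np.radians(120)))
p,d,W,r,o=wsnap('w_cap')
m=((d>0)&(abs(W[...,2]-.180)<.005)&(np.hypot(W[...,0]-.503,W[...,1]-.137)<.04)).astype(np.uint8)
m=cv2.medianBlur(m*255,5); c=max(cv2.findContours(m,0,1)[0],key=cv2.contourArea)
zt=np.median(W[...,2][m>0]); print('cap',zt,circ(onplane(c,r,o,zt)),telemetry.get_time_s())
a=cv2.imread('pics/w_seated.png');b=cv2.imread('pics/w_cap.png');cv2.imwrite('pics/w34.png',cv2.resize(np.hstack([a,b]),(800,300)))
E
```

```text
cup 0.05180675015470941 (array([ 0.56276304, -0.18805297,  0.02905663]), np.float64(0.00031582095407060905)) 0.01604524804704444
cap 0.1809045652412517 (array([0.50244246, 0.13825809, 0.02377198]), np.float64(0.00028140072877117596)) 16.8167
```

View pics/w34.png

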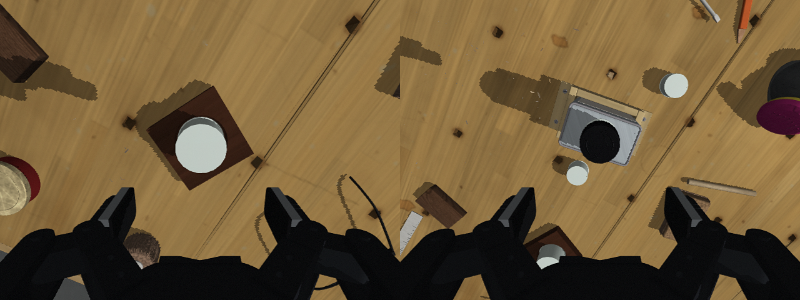

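The cup is seated in the well, upright and centred to 0.2 mm (left, (201,145)). The cap is bare at (600,142) on the right. Next: grip the cap, press and twist.

```bash
python3 - <<'E'
from h import *
x,y=.5033,.1366
F=telemetry.get_wrist_force;P=telemetry.get_position
env.move_linear([x,y,.21],v=.12)
print(env.move_linear([x,y,.158],v=.05,threshold=8),P()); env.wait(.2)
f0=F()
env.set_gripper(.03,60); env.wait(.2)
print('gap',telemetry.get_finger_gap(),telemetry.get_grip_force(),F()-f0,P())
for dz in (.002,.004,.005,.0055):
    h=env.move_linear([x,y,.158-dz],v=.02,threshold=14); env.wait(.15)
    print(dz,h,P(),F()-f0)
    if h or (F()-f0)[2]>9.5: break
print(telemetry.get_time_s(),telemetry.get_joints())
E
```

```text
False [0.50359002 0.13668943 0.15836999]
gap 0.04696962444475555 60.81142779254151 [-0.71573593 -0.54398485  5.58963063] [0.50334237 0.13658233 0.15821085]
0.002 False [0.50333992 0.1366051  0.15617572] [-1.28455916 -1.60323257  7.04450861]
0.004 False [0.50339717 0.13662363 0.15438788] [-2.30940375 -1.36012725  8.1342744 ]
0.005 False [0.50338239 0.13662639 0.15351114] [-1.88801949 -1.24308573  8.08577919]
0.0055 False [0.50340574 0.13661706 0.15307723] [-3.03883169 -1.35716047  8.80138627]
21.3417 [ 2.65018510e-01  2.19512013e-01 -3.74094540e-01  9.76671605e-01
 -2.53459531e-05  1.31219245e+00]
```

Pressed about 5 mm at 8.8 N. Now I'll twist 60° with joint 6.

```bash
python3 - <<'E'
from h import *
F=telemetry.get_wrist_force;P=telemetry.get_position
q=np.array(telemetry.get_joints()); q0=env.inverse_kinematics([.5033,.1366,.1525],down(np.radians(120)))
for a in (10,20,35,50,60):
    env.move_joints(env.inverse_kinematics([.5033,.1366,.1525],down(np.radians(120+a))));env.wait(.1)
    print(a,P(),F(),np.round(telemetry.get_ft_torque(),2),np.round(telemetry.get_joints()[5]-q[5],3))
p,d=snap('top','tw'); wsnap('w_tw')
print(telemetry.get_time_s(),telemetry.get_finger_gap())
E
```

```text
10 [0.50396183 0.13680556 0.15327031] [-1.41299976 -0.44004992  7.79485926] [-0.07  0.34  0.02] -0.175
20 [0.50425383 0.13692507 0.15339627] [0.20708063 0.31043045 8.74851923] [-0.07  0.26  0.06] -0.349
35 [0.50441709 0.13698488 0.15344531] [-1.44804695  0.41024744  7.97798818] [0.   0.15 0.02] -0.611
50 [0.50450396 0.13700651 0.15347387] [ 0.23864925 -0.08445075  8.25034705] [-0.01  0.05  0.06] -0.873
60 [0.50451466 0.13701309 0.15347696] [-1.35599846  1.57705526  7.83847757] [-0.    0.09  0.04] -1.047
23.5333 0.04687187487692627
```

View pics/w_tw.png

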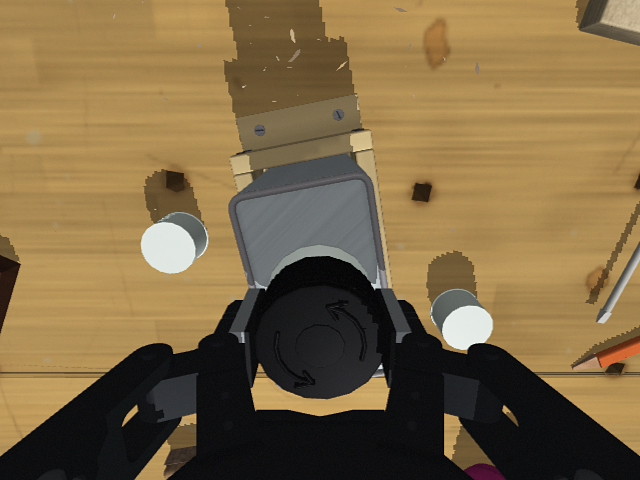

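The picture shows the cap in the fingers, with its turn arrows at about (320,345). Torque stayed under 0.1 N·m through 60°, so it turned without slipping. Now a guarded lift.

```bash
python3 - <<'E'
from h import *
F=telemetry.get_wrist_force;P=telemetry.get_position
p0=np.array(P());f0=F()
for dz in (.006,.010,.016,.025):
    h=env.move_linear([p0[0],p0[1],p0[2]+dz],v=.03,threshold=14); print(dz,h,P(),F())
    if h: break
else:
    env.move_linear([p0[0],p0[1],p0[2]+.05],v=.05); env.wait(.2)
    p,d,W,r,o=wsnap('w_open')
    m=(d>0)&(abs(W[...,2]-.135)<.006)&(np.hypot(W[...,0]-.503,W[...,1]-.137)<.08); print('cantop',m.sum(),np.median(W[...,2][m]))
print(telemetry.get_time_s(),telemetry.get_finger_gap())
E
```

```text
0.006 False [0.50432001 0.13697027 0.15898699] [ 0.38363651 -0.53058801  0.18357204]
0.01 False [0.50458013 0.13703681 0.16349562] [ 0.20065089 -0.27024948 -0.37421301]
0.016 False [0.50464406 0.1370401  0.16976126] [ 0.0903393   0.13771001 -1.78659656]
0.025 False [0.50475306 0.1370574  0.17877404] [ 0.21637694 -0.92514652 -1.98258416]
cantop 9302 0.13506551907715514
25.9 0.04666471576443102
```

The cap is off. Next I'll rise so its centre is 8 cm above the mouth and do a final check.

```bash
python3 - <<'E'
from h import *
P=telemetry.get_position
env.move_linear([.5045,.137,.244],v=.06); env.wait(.3); print(P(),telemetry.get_orientation(),telemetry.get_finger_gap())
p,d,W,r,o=wsnap('w_fin')
m=(d>0)&(abs(W[...,2]-.135)<.005)&(np.hypot(W[...,0]-.503,W[...,1]-.137)<.08); print('can',np.median(W[...,2][m]),cv2.minAreaRect((W[...,:2][m]*1000).astype(np.float32)))
blk=(p.max(-1)<60)&(d>0)&(np.hypot(W[...,0]-.503,W[...,1]-.137)<.022)&(W[...,2]>.2)
w=W[blk]; A=np.c_[w[:,:2],np.ones(len(w))]; top=w[abs(w[:,2]-np.median(w[:,2]))<.006]; A=np.c_[top[:,:2]-[.503,.137],np.ones(len(top))]
print('cap plane',len(top),np.linalg.lstsq(A,top[:,2],rcond=None)[0])
snap('scene','s_fin'); snap('top','t_fin')
a=cv2.imread('pics/s_fin.png');b=cv2.imread('pics/w_fin.png')
cv2.imwrite('pics/fin.png',np.hstack([cv2.resize(a[150:390,200:440],(400,400)),cv2.resize(b,(400,400))]))
print(telemetry.get_time_s())
E
```

```text
[0.50432606 0.13694935 0.24369499] [ 8.02023629e-06 -3.14104738e+00  2.53079578e-04] 0.047045947390156044
can 0.13505623884368936 ((499.6241455078125, 136.53668212890625), (97.24363708496094, 64.392822265625), 10.646099090576172)
cap plane 10304 [0.00305934 0.00447824 0.26636175]
27.175
```

View pics/fin.png

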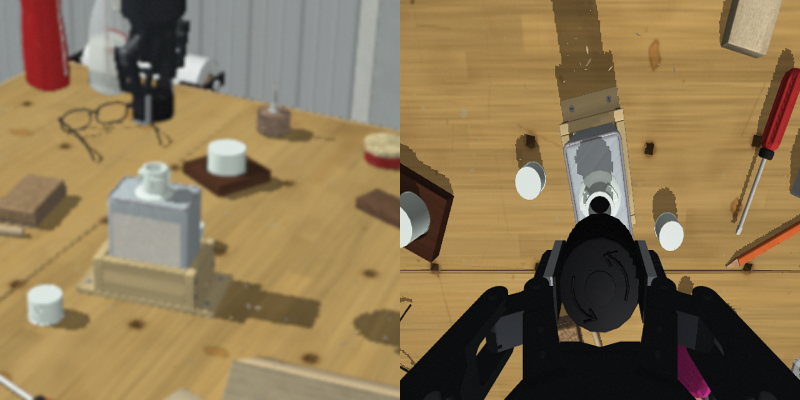

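The can stands open in its cradle (neck at (155,180)) and the cup is in the well (228,155). The cap is level to 0.3° over the mouth. Handing in.

```bash
python3 -c "
from h import *
print(workorder.job_done())"
```

```text
the job is handed in; nothing more can be done
None
```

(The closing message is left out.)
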